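# Put the disc-cutter punches away in their caddy

### The arm

A 6-joint arm with a two-finger parallel gripper is mounted at the origin on the work surface. World frame = base frame: x ahead of the robot, y to its left, z up, the work surface at z = 0. Lengths are in m, angles in rad, forces in N, time in s.
With the tool pointing down it reaches from about 0.25 to 0.725 m from the base axis. Payload 4 kg.
Tool frame: the origin (TCP) lies at the very end of the fingers, on their centre line; the grasp point (between the pads) lies 19 mm behind it; y points along the fingers, z is the direction in which the jaws open and shut, and the axes are right-handed (so a half turn about y gives the same grasp; the last joint's range is limited). The gripper opens to 85 mm and grips with 20 to 120 N. Pads are 22 mm wide; open, the fingers measure 114 mm over their backs; the gripper's body (76 mm by 85 mm) begins 54 mm behind the grasp point. The pads swing forward as they close: fully open they stand 13 mm farther back than shut.
Start: joints at [-1.112, 0.241, 0.005, 1.335, 0, 1.571], TCP at [0.221, -0.448, 0.231] pointing down, gripper open.
Joint ranges: [-2.72, 2.72], [-1.05, 1.87], [-1.09, 1.28], [-1.99, 2.15], [-1.42, 1.44], [-3.14, 3.14]. Speed limits (rad/s): [2.79, 2.79, 3.14, 3.14, 3.14, 3.14].

### API

Orientations are given as a unit quaternion [x, y, z, w].
In Python, from workcell import bot gives the robot as it stands. The module is installed in compiled form; this text tells all that it offers.
- The arm moves only by the tool move_arm, never from a script. Its argument "increments" is a list of rows, each an object with "grip": the closure, from 0 (fully open) to 1 (shut); "linear": the shift along the tool's x, y, z scaled (see below), a list of three; "twist": the turn about the tool's y scaled (see below). A call has exactly 5 rows; each row shifts and turns the pose as measured when the row begins, along the tool's axes as they then stand; what a row does not reach is not made up. The controller multiplies each number of a shift by 0.2 m and each number of a turn by 2 rad. A row lasts 1/10 s, in which the tool goes at most 50 mm and 8.59 degrees, less where a joint would pass 70% of its speed; a pose out of reach is approached as far as the arm can. A call with a number of a shift or a turn outside -1 to 1 is refused whole. A call with a gripper value outside its range is refused whole. The fingers move at their own pace and stop on an object; the grip force is fixed at half the most. Time passes only in rows, so rows that do not move let the fingers close, or fill a call up. It gives the time, the measured TCP pose, the force and the opening at its end, in the units of the state.
- bot.get_obs(): the state, without advancing time (a new reading comes with each control period).
- bot.camera(name): name is "scene" or "top" or "wrist"; returns (picture, depth): 400x640x3 uint8, blue, green, red; 400x640 float32, m along the optical axis (not along the pixel's ray), 0 where there is no reading.
- bot.camera_params(name): a dict with "camera_matrix" (3x3 intrinsics, pixels), "rvec" (rotation vector, rad) and "tvec" (3), from world to camera coordinates, as OpenCV has them; the wrist camera has in their place "T_tool_cam" (4x4, takes a point from camera to tool coordinates, whose origin is the TCP and whose axes are the tool frame's). Camera axes: x right, y down, z forward; pixel columns grow to the right and rows downward; lengths in m; the calibration is good to about 2 mm. A picture is of the moment at which its call begins: read the wrist's pose just before it. camera_params takes no time and is no camera call.
- bot.job_done(): hands the job in, once; it reports no verdict.
The state is a dict: "clock": time; "joint_pos": joint angles; "joint_vel": joint speeds; "tau": joint torques, N m; "eef_pos": TCP position; "tool_rot": TCP orientation; "ft_force": force on the tool from outside, world axes, zero at the start; "ft_torque": the same for the moment, N m; "grip_width": finger opening in m.
Only numpy, scipy, OpenCV 4.12 (cv2) and the standard library are available. Lean on these libraries where they do the work, as an engineer would, in place of code of your own. Each camera call takes 0.05 s, during which the arm holds its last target. There are 200 camera calls.

### The job

Gather the four flat-topped steel punches from the jeweller's bench into the wooden caddy: stand each one upright in the round pocket made for its size, the thinnest punch in the smallest hole and so on up to the thickest in the largest, fully down on the pocket's floor. The two ball-headed punches do not belong in it: leave them standing where they are.

Things in the scene. Friction and masses are not known exactly. Their poses are not given: they have to be found in the camera images.
- punch_16: The thinnest flat-topped disc-cutter punch: a plain solid steel cylinder, 16 mm in diameter, 55 mm tall, standing upright on the bench (about 86 g). Origin: centre of its underside; z up along its axis.
- punch_24: The second thinnest flat-topped disc-cutter punch: a plain solid steel cylinder, 24 mm in diameter, 55 mm tall, standing upright on the bench (about 194 g). Origin: centre of its underside; z up along its axis.
- punch_32: The second thickest flat-topped disc-cutter punch: a plain solid steel cylinder, 32 mm in diameter, 55 mm tall, standing upright on the bench (about 345 g). Origin: centre of its underside; z up along its axis.
- punch_40: The thickest flat-topped disc-cutter punch: a plain solid steel cylinder, 40 mm in diameter, 55 mm tall, standing upright on the bench (about 539 g). Origin: centre of its underside; z up along its axis.
- pocket_16: Pocket with the smallest hole, for the 16 mm punch: light wood block 78 x 78 x 22 mm, in its top a central round hole 34 mm wide, 18 mm deep. One of four blocks, 2 x 2 at 80 mm pitch in any order, in a fixed dark wood caddy 174 mm square with a lower rim. Origin: centre of its underside, 5 mm above the bench; hole floor at 4 mm, mouth at 22 mm above it. x, y along its sides, z up.
- pocket_24: Pocket with the second smallest hole, for the 24 mm punch: light wood block 78 x 78 x 22 mm, in its top a central round hole 42 mm wide, 18 mm deep. One of four blocks, 2 x 2 at 80 mm pitch in any order, in a fixed dark wood caddy 174 mm square with a lower rim. Origin: centre of its underside, 5 mm above the bench; hole floor at 4 mm, mouth at 22 mm above it. x, y along its sides, z up.
- pocket_32: Pocket with the second largest hole, for the 32 mm punch: light wood block 78 x 78 x 22 mm, in its top a central round hole 50 mm wide, 18 mm deep. One of four blocks, 2 x 2 at 80 mm pitch in any order, in a fixed dark wood caddy 174 mm square with a lower rim. Origin: centre of its underside, 5 mm above the bench; hole floor at 4 mm, mouth at 22 mm above it. x, y along its sides, z up.
- pocket_40: Pocket with the largest hole, for the 40 mm punch: light wood block 78 x 78 x 22 mm, in its top a central round hole 58 mm wide, 18 mm deep. One of four blocks, 2 x 2 at 80 mm pitch in any order, in a fixed dark wood caddy 174 mm square with a lower rim. Origin: centre of its underside, 5 mm above the bench; hole floor at 4 mm, mouth at 22 mm above it. x, y along its sides, z up.
- ball_small: Ball-headed doming punch that does not belong in the caddy: a steel 24 mm ball on a 14 mm shank with a 24 mm round foot 10 mm high, 62 mm tall in all, standing upright on the bench. Origin: centre of the underside of its foot; z up along its shank.
- ball_large: Ball-headed doming punch that does not belong in the caddy: a steel 34 mm ball on a 14 mm shank with a 24 mm round foot 10 mm high, 62 mm tall in all, standing upright on the bench. Origin: centre of the underside of its foot; z up along its shank.
Mind the look-alikes: they are no part of the job. Leave any orange look-alike of the ball_large alone. Leave any red look-alike of the punch_32 alone.

How it is judged:
By the outcome, as a careful person would: the job done as asked, in the order asked, and still so for the second after the job is handed in, with the robot touching nothing.
It also fails if it takes over 96 s, if anything falls off the work surface, if the arm or the gripper's body presses on something with over 40 N, if the wrist force passes 120 N, or if a joint passes its speed limit or range.

## Working session

There is one attempt and no reset: what is moved stays moved. The work goes in short steps, Python scripts to look and compute and a tool call to move; the robot and the scene stay as the last step left them, time stands still between calls to the robot, and variables do not carry over. Pictures are saved under pics/ and viewed, about 12 in all and at most 16, crops included, and the job is handed in when it is done.

Besides the shell and the picture viewer there is one more tool, called after "Request:" as name(argument=value, ...), one argument or row to a line, values as JSON. move_arm: Moves the arm, as the interface text tells. Its arguments: {"type":"object","properties":{"increments":{"type":"array"}},"required":["increments"]}

```bash
mkdir -p pics; python3 - <<'E'
from workcell import bot
import cv2,numpy as np
o=bot.get_obs();print({k:np.round(v,3) for k,v in o.items()})
for n in("top","scene"):
    p,d=bot.camera(n);cv2.imwrite(f"pics/{n}0.png",p);np.save(f"pics/{n}0.npy",d)
    c=bot.camera_params(n);print(n,c)
print(bot.camera_params("wrist"))
E
```

```text
{'clock': np.float64(0.0), 'joint_pos': array([-1.112,  0.241,  0.004,  1.335, -0.   ,  1.571]), 'joint_vel': array([-0.001, -0.001, -0.   ,  0.001, -0.   , -0.002]), 'tau': array([-1.0000e-03, -3.7231e+01,  2.5241e+01,  1.7000e-02, -0.0000e+00,
        0.0000e+00]), 'eef_pos': array([ 0.221, -0.448,  0.23 ]), 'tool_rot': array([-0.161,  0.689, -0.688,  0.161]), 'ft_force': array([-0.666,  0.6  , -0.184]), 'ft_torque': array([-0.016,  0.002,  0.014]), 'grip_width': np.float64(0.085)}
top {'camera_matrix': array([[458.86249412,   0.        , 320.24029241],
       [  0.        , 458.86249412, 197.59298316],
       [  0.        ,   0.        ,   1.        ]]), 'rvec': array([ 2.13544639, -2.15916993,  0.15932776]), 'tvec': array([-0.04808184,  0.55265109,  0.88986477])}
scene {'camera_matrix': array([[373.43516334,   0.        , 319.05235005],
       [  0.        , 373.43516334, 195.4534804 ],
       [  0.        ,   0.        ,   1.        ]]), 'rvec': array([ 1.76625067,  1.99217509, -0.63242827]), 'tvec': array([ 0.14297209, -0.41343031,  1.3424978 ])}
{'camera_matrix': array([[307.78308848,   0.        , 320.75025518],
       [  0.        , 307.78308848, 200.00889007],
       [  0.        ,   0.        ,   1.        ]]), 'T_tool_cam': array([[-6.98129862e-04,  9.65764657e-01,  2.59418850e-01,
        -6.44187771e-02],
       [-2.67363954e-04, -2.59419084e-01,  9.65764810e-01,
        -1.42591888e-01],
       [ 9.99999721e-01,  6.04870004e-04,  4.39318867e-04,
        -5.10113663e-04],
       [ 0.00000000e+00,  0.00000000e+00,  0.00000000e+00,
         1.00000000e+00]])}
```

View pics/top0.png

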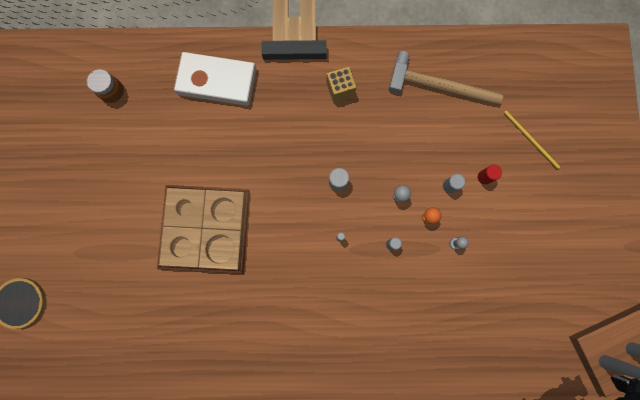

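View pics/scene0.png

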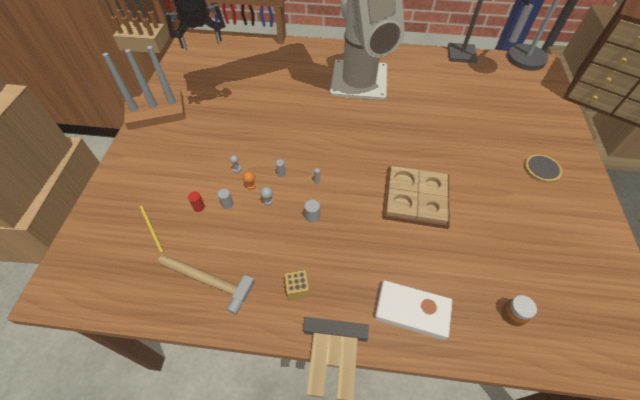

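```bash
cat > h.py <<'E'
import cv2,numpy as np
from workcell import bot
from scipy.spatial.transform import Rotation as Ro
def cam(n):
    c=bot.camera_params(n);R=cv2.Rodrigues(c["rvec"])[0];return c["camera_matrix"],R,c["tvec"]
def ray(n,uv,z):
    K,R,t=cam(n);C=-R.T@t;d=R.T@np.linalg.solve(K,[uv[0],uv[1],1]);return C+d*(z-C[2])/d[2]
def cloud(n,d):
    K,R,t=cam(n);v,u=np.mgrid[:400,:640]
    P=np.stack([(u-K[0,2])/K[0,0]*d,(v-K[1,2])/K[1,1]*d,d],-1)
    return (P-t)@R
E
python3 - <<'E'
from h import *
p=cv2.imread("pics/top0.png");d=np.load("pics/top0.npy");W=cloud("top",d)
z=W[...,2]
print("table z",np.median(z[270:330,250:500]))
roi=np.zeros(z.shape,bool);roi[150:270,320:520]=1
m=((z>.045)&(z<.08)&roi).astype(np.uint8)
hsv=cv2.cvtColor(p,cv2.COLOR_BGR2HSV)
n,l,s,c=cv2.connectedComponentsWithStats(m)
for i in range(1,n):
    q=l==i
    if s[i,4]<8: continue
    zt=np.percentile(z[q],80); cnt=cv2.findContours(q.astype(np.uint8),0,1)[0][0]
    top=q&(z>zt-.004);cc=np.argwhere(top).mean(0)[::-1]
    r=ray("top",cc,.055)
    print("px",cc.round(1),"area",top.sum(),"D mm",round(2000*np.sqrt(top.sum()/np.pi)*np.median(d[q])/458.9,1),"ztop",zt.round(4),"xyz",r.round(4),"sat",np.median(hsv[q][:,1]))
roi[:]=0;roi[188:268,162:244]=1
blk=((z>.022)&(z<.035)&roi)
print("block z",np.median(z[blk]))
from scipy import ndimage as nd
ins=nd.binary_opening((z<.0225)&roi,iterations=2)
n,l,s,c=cv2.connectedComponentsWithStats(ins.astype(np.uint8))
for i in range(1,n):
    if s[i,4]<60:continue
    cnt=max(cv2.findContours((l==i).astype(np.uint8),0,1)[0],key=len)
    (cx,cy),r=cv2.minEnclosingCircle(cnt)
    print("hole",cx,cy,r,s[i],"D",round(2000*(r+.5)*.86/458.9,1),ray("top",(cx,cy),.027).round(4))
cv2.imwrite("pics/ins.png",cv2.resize(np.hstack([p[150:290,150:530],cv2.merge([ins.astype(np.uint8)*255]*3)[150:290,150:530]]),None,fx=1,fy=1))
E
```

```text
table z 0.001038641952514478
px [493.7 171.9] area 182 D mm 30.6 ztop 0.0568 xyz [ 0.5984 -0.4038  0.055 ] sat 198.0
px [339. 177.] area 283 D mm 38.1 ztop 0.0569 xyz [ 0.5913 -0.0922  0.055 ] sat 2.0
px [457.1 181.3] area 182 D mm 30.5 ztop 0.0568 xyz [ 0.58   -0.3291  0.055 ] sat 5.0
px [403.4 192. ] area 126 D mm 25.2 ztop 0.0606 xyz [ 0.5595 -0.2205  0.055 ] sat 4.0
px [433.9 214.6] area 125 D mm 25.0 ztop 0.0609 xyz [ 0.5134 -0.2793  0.055 ] sat 192.0
px [340.9 235.8] area 48 D mm 15.4 ztop 0.0568 xyz [ 0.4733 -0.094   0.055 ] sat 5.0
px [395.4 242.9] area 110 D mm 23.3 ztop 0.0568 xyz [ 0.4583 -0.2009  0.055 ] sat 5.0
px [463.  241.7] area 76 D mm 19.3 ztop 0.0619 xyz [ 0.4591 -0.3341  0.055 ] sat 4.0
block z 0.028046614013890837
hole 223.14956665039062 209.3290557861328 12.088554382324219 [212 198  24  24 439] D 47.2 [0.5319 0.1448 0.027 ]
hole 184.64285278320312 207.35714721679688 8.087006568908691 [177 200  16  16 190] D 32.2 [0.5368 0.2238 0.027 ]
hole 219.7142791748047 248.57142639160156 14.232141494750977 [206 235  28  28 598] D 55.2 [0.452  0.1502 0.027 ]
hole 180.5 246.5 10.12432861328125 [171 237  20  20 308] D 39.8 [0.4571 0.2296 0.027 ]
hole 241.0 258.5 8.500100135803223 [238 250   6  18  75] D 33.7 [0.4317 0.1069 0.027 ]
```

```bash
cat >> h.py <<'E'
def go(x,y,z):
    o=bot.get_obs();R=Ro.from_quat(o["tool_rot"]).as_matrix();dl=np.array([x,y,z])-o["eef_pos"]
    print("pos",o["eef_pos"].round(4),"axes x",R[:,0].round(3),"y",R[:,1].round(3),"z",R[:,2].round(3))
    print("shift units (tool, /0.2m)",(R.T@dl/.2).round(3),"w",o["grip_width"],"j",o["joint_pos"].round(2),"t",o["clock"])
E
python3 -c "
from h import *
go(.473,-.094,.15)"
```

```text
pos [ 0.2212 -0.4478  0.2305] axes x [-0.897 -0.443 -0.   ] y [-0.001  0.002 -1.   ] z [ 0.443 -0.897 -0.002]
shift units (tool, /0.2m) [-1.912  0.404 -1.028] w 0.08557593259978494 j [-1.11  0.24  0.    1.34  0.    1.57] t 0.1
```

Request:
move_arm(
  increments=[
    {"grip":0.3,"linear":[-0.15,0,-0.05],"twist":-0.0745},
    {"grip":0.3,"linear":[-0.15,0,-0.05],"twist":-0.0745},
    {"grip":0.3,"linear":[-0.15,0,-0.05],"twist":-0.0745},
    {"grip":0.3,"linear":[-0.15,0,0],"twist":-0.0745},
    {"grip":0.3,"linear":[-0.15,0,0],"twist":-0.0745},
  ],
)

```text
clock: 0.6
eef_pos: [0.3101, -0.3202, 0.2275]
tool_rot: [-0.403, 0.584, -0.579, 0.403]
ft_force: [0.3, -0.4, 0.3]
grip_width: 0.0597
```

```bash
python3 -c "
from h import *
go(.473,-.094,.15)"
```

```text
pos [ 0.3101 -0.3202  0.2275] axes x [-0.351 -0.936 -0.003] y [-0.004  0.005 -1.   ] z [ 0.936 -0.351 -0.006]
shift units (tool, /0.2m) [-1.344  0.39   0.367] w 0.059651889683928046 j [-0.8   0.14 -0.13  1.31  0.    1.13] t 0.6
```

Request:
move_arm(
  increments=[
    {"grip":0.3,"linear":[-0.2,0.05,0.1],"twist":-0.06},
    {"grip":0.3,"linear":[-0.2,0.05,0.1],"twist":-0.06},
    {"grip":0.3,"linear":[-0.2,0.05,0.15],"twist":-0.059},
    {"grip":0.3,"linear":[-0.2,0.05,0.15],"twist":0},
    {"grip":0.3,"linear":[-0.2,0.05,0.15],"twist":0},
  ],
)

```text
clock: 1.1
eef_pos: [0.4635, -0.1384, 0.1778]
tool_rot: [0.503, -0.499, 0.496, -0.503]
ft_force: [1.0, -0.5, -0.2]
grip_width: 0.0604
```

```bash
python3 -c "
from h import *
go(.473,-.094,.15)"
```

```text
pos [ 0.4635 -0.1384  0.1778] axes x [ 0.011 -1.    -0.003] y [-0.003  0.003 -1.   ] z [ 1.     0.011 -0.003]
shift units (tool, /0.2m) [-0.221  0.14   0.05 ] w 0.060364111566031595 j [-0.29  0.24 -0.13  1.2   0.    1.27] t 1.1
```

Request:
move_arm(
  increments=[
    {"grip":0.3,"linear":[-0.11,0.07,0.025],"twist":0.003},
    {"grip":0.3,"linear":[-0.11,0.07,0.025],"twist":0.002},
    {"grip":0.3,"linear":[0,0,0],"twist":0},
    {"grip":0.3,"linear":[0,0,0],"twist":0},
    {"grip":0.3,"linear":[0,0,0],"twist":0},
  ],
)

```text
clock: 1.6
eef_pos: [0.4745, -0.087, 0.146]
tool_rot: [0.504, -0.5, 0.494, -0.502]
ft_force: [0.2, 0.4, 0.4]
grip_width: 0.0598
```

```bash
python3 - <<'E'
from h import *
go(.473,-.094,.026)
o=bot.get_obs();p,d=bot.camera("wrist");cv2.imwrite("pics/w0.png",p)
c=bot.camera_params("wrist");K=c["camera_matrix"];T=np.eye(4);T[:3,:3]=Ro.from_quat(o["tool_rot"]).as_matrix();T[:3,3]=o["eef_pos"]
T=T@c["T_tool_cam"];v,u=np.mgrid[:400,:640]
P=np.stack([(u-K[0,2])/K[0,0]*d,(v-K[1,2])/K[1,1]*d,d],-1)@T[:3,:3].T+T[:3,3]
m=(abs(P[...,2]-.055)<.006)&(d>0)
n,l,s,_=cv2.connectedComponentsWithStats(m.astype(np.uint8))
for i in range(1,n):
    if s[i,4]>60: q=P[l==i];print(s[i],q.mean(0).round(4),np.ptp(q,0).round(4))
E
```

```text
pos [ 0.4745 -0.087   0.146 ] axes x [ 0.012 -1.    -0.004] y [-0.008  0.004 -1.   ] z [ 1.     0.012 -0.008]
shift units (tool, /0.2m) [ 0.037  0.6   -0.003] w 0.059779254060609965 j [-0.18  0.27 -0.19  1.12  0.    1.38] t 1.6
[ 443  186   53   49 1986] [ 0.5901 -0.0905  0.0548] [0.0395 0.0396 0.0084]
[313 201  19  20 312] [ 0.4736 -0.0927  0.0545] [0.0146 0.0156 0.008 ]
[290 312  27  25 533] [ 0.4588 -0.198   0.0544] [0.023  0.0214 0.0078]
```

View pics/w0.png

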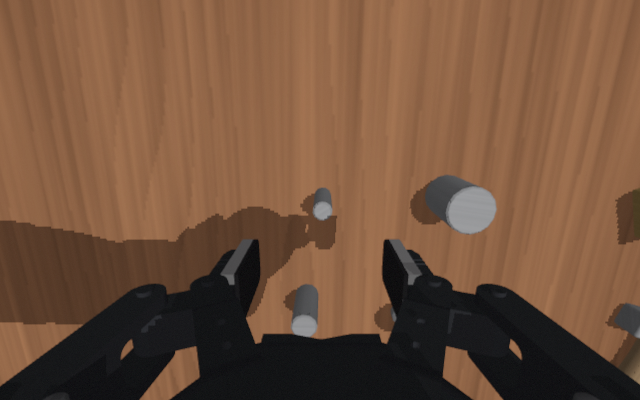

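Request:
move_arm(
  increments=[
    {"grip":0.3,"linear":[0.032,0.0,-0.003],"twist":0.003},
    {"grip":0.3,"linear":[0,0.15,0],"twist":0.003},
    {"grip":0.3,"linear":[0,0.15,0],"twist":0},
    {"grip":0.3,"linear":[0,0.15,0],"twist":0},
    {"grip":0.3,"linear":[0,0.1,0],"twist":0},
  ],
)

```text
clock: 2.15
eef_pos: [0.4795, -0.1019, 0.0403]
tool_rot: [0.495, -0.5, 0.506, -0.499]
ft_force: [-0.1, -0.5, -0.3]
grip_width: 0.0597
```

```bash
python3 -c "
from h import *
go(.4735,-.0933,.026)"
```

```text
pos [ 0.4795 -0.1019  0.0403] axes x [-0.012 -1.     0.001] y [ 0.01  -0.001 -1.   ] z [ 1.    -0.012  0.01 ]
shift units (tool, /0.2m) [-0.043  0.071 -0.031] w 0.05971772033435421 j [-0.21  0.39 -0.33  0.84  0.    1.37] t 2.15
```

Request:
move_arm(
  increments=[
    {"grip":0.3,"linear":[-0.04,0.0,-0.03],"twist":-0.003},
    {"grip":0.3,"linear":[0,0,0],"twist":0},
    {"grip":0.3,"linear":[0,0,0],"twist":0},
    {"grip":0.3,"linear":[0,0,0],"twist":0},
    {"grip":0.3,"linear":[0,0,0],"twist":0},
  ],
)

```text
clock: 2.65
eef_pos: [0.4733, -0.0965, 0.0423]
tool_rot: [0.495, -0.499, 0.506, -0.5]
ft_force: [-0.6, 0.1, -0.9]
grip_width: 0.06
```

```bash
python3 -c "
from h import *
go(.4735,-.0933,.026)"
```

```text
pos [ 0.4733 -0.0965  0.0423] axes x [-0.011 -1.     0.002] y [ 0.012 -0.002 -1.   ] z [ 1.    -0.011  0.012]
shift units (tool, /0.2m) [-0.016  0.082 -0.   ] w 0.059964548022036844 j [-0.2   0.37 -0.35  0.84 -0.    1.38] t 2.65
```

Request:
move_arm(
  increments=[
    {"grip":0.3,"linear":[-0.016,0.08,0],"twist":-0.002},
    {"grip":0.3,"linear":[0,0,0],"twist":0},
    {"grip":1,"linear":[0,0,0],"twist":0},
    {"grip":1,"linear":[0,0,0],"twist":0},
    {"grip":1,"linear":[0,0,0],"twist":0},
  ],
)

```text
clock: 3.15
eef_pos: [0.4772, -0.0942, 0.0303]
tool_rot: [0.494, -0.496, 0.508, -0.502]
ft_force: [1.3, -0.3, -1.1]
grip_width: 0.0163
```

```bash
python3 -c "
from h import *
go(.4735,-.0933,.026)"
```

```text
pos [ 0.4772 -0.0942  0.0303] axes x [-0.007 -1.     0.004] y [ 0.02  -0.004 -1.   ] z [ 1.    -0.007  0.02 ]
shift units (tool, /0.2m) [-0.004  0.021 -0.019] w 0.016268860803450677 j [-0.19  0.39 -0.36  0.8  -0.    1.38] t 3.15
```

Request:
move_arm(
  increments=[
    {"grip":1,"linear":[0,-0.1,0],"twist":0},
    {"grip":1,"linear":[0,-0.2,0],"twist":0},
    {"grip":1,"linear":[-0.1,-0.1,0.05],"twist":0},
    {"grip":1,"linear":[-0.2,0,0.05],"twist":0},
    {"grip":1,"linear":[-0.2,0,0.05],"twist":0},
  ],
)

```text
clock: 3.65
eef_pos: [0.5062, 0.004, 0.1145]
tool_rot: [0.492, -0.498, 0.51, -0.499]
ft_force: [-0.2, -0.8, -1.5]
grip_width: 0.0139
```

```bash
python3 -c "
from h import *
go(.537,.224,.11)"
```

```text
pos [0.5062 0.004  0.1145] axes x [-0.018 -1.     0.005] y [ 0.019 -0.005 -1.   ] z [ 1.    -0.017  0.019]
shift units (tool, /0.2m) [-1.102  0.02   0.134] w 0.013935825340398384 j [ 0.01  0.32 -0.2   1.03 -0.01  1.6 ] t 3.65
```

Request:
move_arm(
  increments=[
    {"grip":1,"linear":[-0.22,0,0.03],"twist":-0.004},
    {"grip":1,"linear":[-0.22,0,0.03],"twist":-0.004},
    {"grip":1,"linear":[-0.22,0,0.03],"twist":0},
    {"grip":1,"linear":[-0.2,0,0.02],"twist":0},
    {"grip":1,"linear":[-0.1,0,0],"twist":0},
  ],
)

```text
clock: 4.15
eef_pos: [0.5325, 0.2052, 0.1168]
tool_rot: [0.494, -0.493, 0.507, -0.505]
ft_force: [0.4, -0.5, -1.9]
grip_width: 0.014
```

```bash
cat >> h.py <<'E'
def wrist(name):
    o=bot.get_obs();p,d=bot.camera("wrist");cv2.imwrite(f"pics/{name}.png",p)
    c=bot.camera_params("wrist");K=c["camera_matrix"];T=np.eye(4);T[:3,:3]=Ro.from_quat(o["tool_rot"]).as_matrix();T[:3,3]=o["eef_pos"]
    T=T@c["T_tool_cam"];v,u=np.mgrid[:400,:640]
    P=np.stack([(u-K[0,2])/K[0,0]*d,(v-K[1,2])/K[1,1]*d,d],-1)@T[:3,:3].T+T[:3,3]
    P[d<=0]=9;return p,P
def blobs(P,lo,hi,amin=60):
    m=((P[...,2]>lo)&(P[...,2]<hi)).astype(np.uint8);n,l,s,_=cv2.connectedComponentsWithStats(m)
    for i in range(1,n):
        if s[i,4]>amin: q=P[l==i];print("blob",s[i],"mid",((q.max(0)+q.min(0))/2).round(4),"size",np.ptp(q,0).round(4))
E
python3 -c "
from h import *
go(.537,.224,.11)
p,P=wrist('w1');blobs(P,.004,.016);print(bot.get_obs()['grip_width'])"
```

```text
pos [0.5325 0.2052 0.1168] axes x [-0.001 -1.     0.004] y [ 0.025 -0.004 -1.   ] z [ 1.    -0.001  0.025]
shift units (tool, /0.2m) [-0.094  0.034  0.021] w 0.01395711741339728 j [ 0.37  0.43 -0.03  1.09 -0.01  1.95] t 4.15
blob [ 161  104  229  158 2270] mid [0.5004 0.2147 0.01  ] size [0.1734 0.1311 0.012 ]
blob [ 557  136   83  171 2314] mid [0.7766 0.1774 0.01  ] size [0.0324 0.1562 0.012 ]
blob [ 198  144   51   52 2028] mid [0.4553 0.2295 0.0113] size [0.0386 0.0407 0.0093]
blob [ 304  156   43   41 1314] mid [0.5373 0.2241 0.0114] size [0.0338 0.0318 0.0088]
blob [ 192  235   66   51 2463] mid [0.4503 0.148  0.0114] size [0.0548 0.0498 0.0092]
blob [306 283  30   9  76] mid [0.5338 0.1227 0.0124] size [0.0262 0.006  0.0071]
blob [634 376   6  23  71] mid [ 0.869  -0.004   0.0072] size [0.0037 0.0229 0.0059]
0.013940730204551152
```

View pics/w1.png

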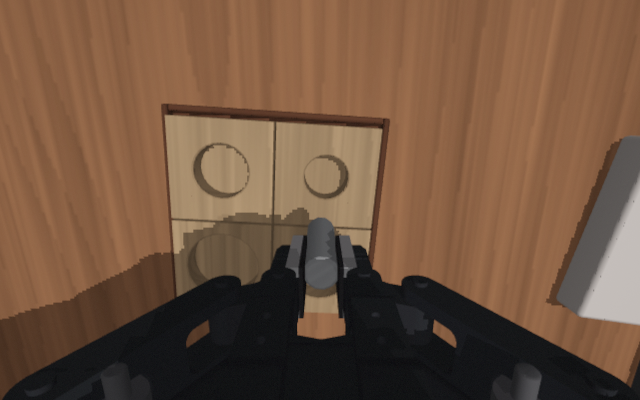

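```bash
cat >> h.py <<'E'
def held(P,cols=(316,326),rows=range(200,300,6)):
    e=bot.get_obs()["eef_pos"]
    for r in rows:
        q=np.median(P[r,cols[0]:cols[1]],0);print(r,(q-e).round(4))
E
python3 -c "
from h import *
p,P=wrist('w2');held(P)"
```

```text
200 [ 0.0013  0.004  -0.0948]
206 [ 0.0012  0.0005 -0.0897]
212 [ 0.0012 -0.0043 -0.0891]
218 [-0.0004  0.0109 -0.0288]
224 [-0.0007  0.0111 -0.018 ]
230 [-0.0009  0.011  -0.0087]
236 [-0.0011  0.0109 -0.0008]
242 [-0.0013  0.011   0.0071]
248 [-0.0014  0.0107  0.0134]
254 [-0.0016  0.0108  0.02  ]
260 [-0.0017  0.01    0.0241]
266 [-0.0017  0.0074  0.0245]
272 [-0.0017  0.0045  0.0243]
278 [-0.0017  0.0018  0.0246]
284 [-0.0017 -0.0011  0.0246]
290 [ 0.0017 -0.0842 -0.1067]
296 [ 0.0015 -0.0842 -0.0969]
```

Request:
move_arm(
  increments=[
    {"grip":1,"linear":[-0.08,0,0.03],"twist":0},
    {"grip":1,"linear":[0,0.1,0],"twist":0},
    {"grip":1,"linear":[0,0.1,0],"twist":0},
    {"grip":1,"linear":[0,0,0],"twist":0},
    {"grip":1,"linear":[0,0,0],"twist":0},
  ],
)

```text
clock: 4.75
eef_pos: [0.5392, 0.2184, 0.0769]
tool_rot: [0.495, -0.492, 0.508, -0.504]
ft_force: [0.0, -0.5, -0.6]
grip_width: 0.0142
```

```bash
python3 -c "
from h import *
go(.538,.221,.041)"
```

```text
pos [0.5392 0.2184 0.0769] axes x [-0.001 -1.     0.006] y [ 0.025 -0.006 -1.   ] z [ 1.    -0.001  0.025]
shift units (tool, /0.2m) [-0.014  0.179 -0.011] w 0.014242895614365673 j [ 0.39  0.49 -0.05  1.01 -0.02  1.96] t 4.75
```

Request:
move_arm(
  increments=[
    {"grip":1,"linear":[-0.014,0.06,-0.01],"twist":0},
    {"grip":1,"linear":[0,0.06,0],"twist":0},
    {"grip":1,"linear":[0,0,0],"twist":0},
    {"grip":1,"linear":[0,0,0],"twist":0},
    {"grip":1,"linear":[0,0,0],"twist":0},
  ],
)

```text
clock: 5.25
eef_pos: [0.5388, 0.2201, 0.0532]
tool_rot: [0.494, -0.492, 0.509, -0.505]
ft_force: [0.8, -0.3, -0.8]
grip_width: 0.0139
```

```bash
python3 -c "
from h import *
go(.538,.221,.041)"
```

```text
pos [0.5388 0.2201 0.0532] axes x [-0.003 -1.     0.006] y [ 0.027 -0.006 -1.   ] z [ 1.    -0.003  0.027]
shift units (tool, /0.2m) [-0.005  0.061 -0.006] w 0.013942624509408983 j [ 0.4   0.52 -0.08  0.96 -0.02  1.97] t 5.25
```

Request:
move_arm(
  increments=[
    {"grip":1,"linear":[0,0.06,-0.004],"twist":0},
    {"grip":1,"linear":[0,0,0],"twist":0},
    {"grip":1,"linear":[0,0,0],"twist":0},
    {"grip":1,"linear":[0,0,0],"twist":0},
    {"grip":1,"linear":[0,0,0],"twist":0},
  ],
)

```text
clock: 5.75
eef_pos: [0.5389, 0.2204, 0.0408]
tool_rot: [0.493, -0.492, 0.509, -0.505]
ft_force: [-0.9, -0.1, -0.9]
grip_width: 0.0139
```

Request:
move_arm(
  increments=[
    {"grip":1,"linear":[0,0.005,0],"twist":0},
    {"grip":0.75,"linear":[0,0,0],"twist":0},
    {"grip":0.6,"linear":[0,0,0],"twist":0},
    {"grip":0.5,"linear":[0,0,0],"twist":0},
    {"grip":0.5,"linear":[0,0,0],"twist":0},
  ],
)

```text
clock: 6.25
eef_pos: [0.5399, 0.2208, 0.0409]
tool_rot: [0.493, -0.492, 0.509, -0.506]
ft_force: [-0.3, -0.8, 0.1]
grip_width: 0.0424
```

Request:
move_arm(
  increments=[
    {"grip":0.5,"linear":[0,-0.1,0],"twist":0},
    {"grip":0.5,"linear":[0,-0.15,0],"twist":0},
    {"grip":0.5,"linear":[0,-0.15,0],"twist":0},
    {"grip":0.5,"linear":[0.1,-0.05,0],"twist":0},
    {"grip":0.5,"linear":[0.2,0,0],"twist":0},
  ],
)

```text
clock: 6.75
eef_pos: [0.5368, 0.1638, 0.1337]
tool_rot: [-0.494, 0.49, -0.507, 0.508]
ft_force: [0.3, -0.6, -0.2]
grip_width: 0.0426
```

```bash
python3 -c "
from h import *
go(.4585,-.199,.12)
p,P=wrist('w3');blobs(P[:,:450],.05,.075)"
```

```text
pos [0.5368 0.1638 0.1337] axes x [ 0.004 -1.     0.004] y [ 0.03  -0.004 -1.   ] z [1.    0.005 0.03 ]
shift units (tool, /0.2m) [ 1.812  0.063 -0.401] w 0.04256455330293603 j [ 0.3   0.4  -0.03  1.11 -0.01  1.87] t 6.75
blob [311 118  23  24 433] mid [0.5383 0.221  0.0599] size [0.0149 0.0152 0.0122]
```

View pics/w3.png

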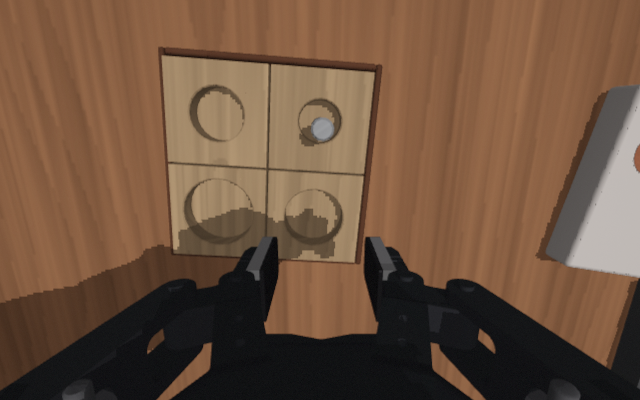

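Request:
move_arm(
  increments=[
    {"grip":0.3,"linear":[0.22,0,-0.06],"twist":0},
    {"grip":0.3,"linear":[0.22,0,-0.06],"twist":0},
    {"grip":0.3,"linear":[0.22,0,-0.06],"twist":0},
    {"grip":0.3,"linear":[0.22,0,-0.06],"twist":0},
    {"grip":0.3,"linear":[0.22,0,-0.06],"twist":0},
  ],
)

```text
clock: 7.3
eef_pos: [0.4767, -0.0664, 0.1344]
tool_rot: [0.494, -0.488, 0.51, -0.508]
ft_force: [0.5, 0.2, 0.4]
grip_width: 0.0601
```

Request:
move_arm(
  increments=[
    {"grip":0.3,"linear":[0.2,0,-0.03],"twist":0},
    {"grip":0.3,"linear":[0.2,0,-0.03],"twist":0},
    {"grip":0.3,"linear":[0.1,0,0],"twist":0},
    {"grip":0.3,"linear":[0,0,0],"twist":0},
    {"grip":0.3,"linear":[0,0,0],"twist":0},
  ],
)

```text
clock: 7.8
eef_pos: [0.4616, -0.1755, 0.1356]
tool_rot: [0.492, -0.49, 0.513, -0.505]
ft_force: [-0.2, 0.2, 1.0]
grip_width: 0.0596
```

```bash
python3 -c "
from h import *
go(.4585,-.199,.028)"
```

```text
pos [ 0.4616 -0.1755  0.1356] axes x [-0.007 -1.     0.009] y [ 0.036 -0.01  -0.999] z [ 0.999 -0.006  0.036]
shift units (tool, /0.2m) [ 0.113  0.538 -0.034] w 0.05963812859253782 j [-0.37  0.27 -0.22  1.05  0.    1.21] t 7.8
```

Request:
move_arm(
  increments=[
    {"grip":0.3,"linear":[0.06,0.05,-0.02],"twist":-0.001},
    {"grip":0.3,"linear":[0.05,0.12,-0.014],"twist":-0.001},
    {"grip":0.3,"linear":[0,0.15,0],"twist":0},
    {"grip":0.3,"linear":[0,0.15,0],"twist":0},
    {"grip":0.3,"linear":[0,0.03,0],"twist":0},
  ],
)

```text
clock: 8.3
eef_pos: [0.4598, -0.1967, 0.0325]
tool_rot: [0.494, -0.486, 0.511, -0.509]
ft_force: [-0.7, 0.8, -0.6]
grip_width: 0.0597
```

```bash
python3 -c "
from h import *
go(.4585,-.199,.028)"
```

```text
pos [ 0.4598 -0.1967  0.0325] axes x [ 0.006 -1.     0.011] y [ 0.04  -0.011 -0.999] z [0.999 0.007 0.04 ]
shift units (tool, /0.2m) [ 0.011  0.022 -0.007] w 0.0597277498601223 j [-0.41  0.4  -0.35  0.79  0.01  1.16] t 8.3
```

Positioned; close and lift.

Request:
move_arm(
  increments=[
    {"grip":1,"linear":[0.011,0.02,-0.006],"twist":0},
    {"grip":1,"linear":[0,0,0],"twist":0},
    {"grip":1,"linear":[0,0,0],"twist":0},
    {"grip":1,"linear":[0,-0.15,0],"twist":0},
    {"grip":1,"linear":[0,-0.25,0],"twist":0},
  ],
)

```text
clock: 8.8
eef_pos: [0.4507, -0.1947, 0.1048]
tool_rot: [-0.497, 0.49, -0.505, 0.508]
ft_force: [0.7, -0.7, -1.2]
grip_width: 0.0221
```

```bash
python3 -c "
from h import *
go(.4565,.2295,.12)"
```

```text
pos [ 0.4507 -0.1947  0.1048] axes x [ 0.01  -1.     0.005] y [ 0.026 -0.005 -1.   ] z [1.    0.01  0.026]
shift units (tool, /0.2m) [-2.12  -0.085  0.052] w 0.022110585661013128 j [-0.41  0.3  -0.26  0.98  0.01  1.15] t 8.8
```

Request:
move_arm(
  increments=[
    {"grip":1,"linear":[-0.23,0,0.01],"twist":0},
    {"grip":1,"linear":[-0.23,0,0.01],"twist":0},
    {"grip":1,"linear":[-0.23,0,0.01],"twist":0},
    {"grip":1,"linear":[-0.23,0,0.01],"twist":0},
    {"grip":1,"linear":[-0.23,0,0.01],"twist":0},
  ],
)

```text
clock: 9.3
eef_pos: [0.4697, 0.034, 0.1176]
tool_rot: [0.488, -0.484, 0.518, -0.509]
ft_force: [1.5, -0.3, -2.1]
grip_width: 0.0221
```

Request:
move_arm(
  increments=[
    {"grip":1,"linear":[-0.23,0,0],"twist":0},
    {"grip":1,"linear":[-0.23,0,0],"twist":0},
    {"grip":1,"linear":[-0.23,0,0],"twist":0},
    {"grip":1,"linear":[-0.15,0,0],"twist":0},
    {"grip":1,"linear":[0,0,0],"twist":0},
  ],
)

```text
clock: 9.8
eef_pos: [0.4719, 0.216, 0.1222]
tool_rot: [0.485, -0.48, 0.517, -0.516]
ft_force: [-0.5, -0.2, -1.6]
grip_width: 0.0222
```

```bash
python3 -c "
from h import *
go(.4565,.2295,.12)
p,P=wrist('w4');held(P)"
```

```text
pos [0.4719 0.216  0.1222] axes x [ 0.004 -1.     0.007] y [ 0.068 -0.006 -0.998] z [0.998 0.004 0.068]
shift units (tool, /0.2m) [-0.068  0.005 -0.077] w 0.02216970585716787 j [ 0.45  0.31 -0.2   1.   -0.04  2.02] t 9.8
200 [ 0.0054  0.0026 -0.0948]
206 [ 0.0053 -0.0025 -0.0951]
212 [ 0.0053 -0.0075 -0.0949]
218 [ 0.0045 -0.0125 -0.0947]
224 [-0.0001  0.0105 -0.017 ]
230 [-0.0007  0.0105 -0.008 ]
236 [-0.0012  0.0101 -0.0005]
242 [-0.0017  0.0103  0.0074]
248 [-0.0022  0.0103  0.0142]
254 [-0.0026  0.0105  0.0208]
260 [-0.003   0.0102  0.0259]
266 [-0.003   0.0081  0.0271]
272 [-0.003   0.0054  0.0272]
278 [-0.003   0.0024  0.0268]
284 [-0.003  -0.0004  0.0268]
290 [-0.0026 -0.0029  0.0273]
296 [-0.003  -0.006   0.0269]
```

Request:
move_arm(
  increments=[
    {"grip":1,"linear":[-0.075,0.05,-0.08],"twist":0},
    {"grip":1,"linear":[0,0.1,-0.01],"twist":0},
    {"grip":1,"linear":[0,0.1,-0.01],"twist":0},
    {"grip":1,"linear":[0,0.05,0],"twist":0},
    {"grip":1,"linear":[0,0,0],"twist":0},
  ],
)

```text
clock: 10.35
eef_pos: [0.4571, 0.226, 0.0629]
tool_rot: [0.483, -0.48, 0.52, -0.516]
ft_force: [-0.2, 0.0, -1.1]
grip_width: 0.0226
```

```bash
python3 -c "
from h import *
go(.456,.231,.039)"
```

```text
pos [0.4571 0.226  0.0629] axes x [-0.001 -1.     0.007] y [ 0.073 -0.007 -0.997] z [ 0.997 -0.001  0.073]
shift units (tool, /0.2m) [-0.026  0.119 -0.014] w 0.022614272351590116 j [ 0.48  0.36 -0.31  0.84 -0.04  2.05] t 10.35
```

Request:
move_arm(
  increments=[
    {"grip":1,"linear":[-0.025,0.05,-0.014],"twist":0},
    {"grip":1,"linear":[0,0.05,0],"twist":0},
    {"grip":1,"linear":[0,0.02,0],"twist":0},
    {"grip":1,"linear":[0,0,0],"twist":0},
    {"grip":1,"linear":[0,0,0],"twist":0},
  ],
)

```text
clock: 10.85
eef_pos: [0.4582, 0.2305, 0.0391]
tool_rot: [0.481, -0.48, 0.521, -0.516]
ft_force: [0.0, -0.0, -1.4]
grip_width: 0.0223
```

```bash
python3 -c "
from h import *
go(.456,.231,.039)"
```

```text
pos [0.4582 0.2305 0.0391] axes x [-0.004 -1.     0.006] y [ 0.076 -0.006 -0.997] z [ 0.997 -0.004  0.076]
shift units (tool, /0.2m) [-0.003 -0.001 -0.011] w 0.02231446441368119 j [ 0.49  0.39 -0.33  0.78 -0.04  2.06] t 10.85
```

Request:
move_arm(
  increments=[
    {"grip":0.7,"linear":[0,0,0],"twist":0},
    {"grip":0.55,"linear":[0,0,0],"twist":0},
    {"grip":0.45,"linear":[0,0,0],"twist":0},
    {"grip":0.45,"linear":[0,-0.15,0.011],"twist":0},
    {"grip":0.45,"linear":[0,-0.25,0.02],"twist":0},
  ],
)

```text
clock: 11.35
eef_pos: [0.4549, 0.2292, 0.1165]
tool_rot: [0.485, -0.481, 0.52, -0.513]
ft_force: [0.6, 0.3, 0.3]
grip_width: 0.0471
```

```bash
python3 -c "
from h import *
go(.58,-.3275,.12)
p,P=wrist('w5');blobs(P,.05,.075)"
```

```text
pos [0.4549 0.2292 0.1165] axes x [-0.004 -1.     0.011] y [ 0.067 -0.011 -0.998] z [ 0.998 -0.003  0.067]
shift units (tool, /0.2m) [2.781 0.056 0.634] w 0.04713408694461783 j [ 0.49  0.3  -0.23  0.99 -0.04  2.06] t 11.35
blob [ 306  198   36   38 1054] mid [0.4592 0.2281 0.058 ] size [0.0237 0.0234 0.0159]
blob [419 209  29  27 551] mid [0.538  0.2219 0.058 ] size [0.0159 0.0152 0.0158]
```

View pics/w5.png

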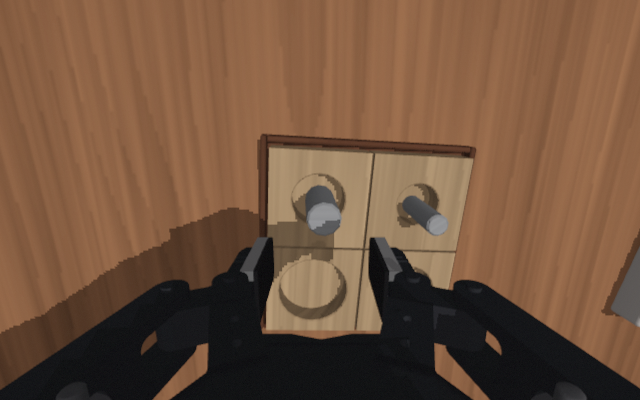

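Request:
move_arm(
  increments=[
    {"grip":0.3,"linear":[0.23,-0.05,0.06],"twist":0},
    {"grip":0.3,"linear":[0.23,-0.05,0.06],"twist":0},
    {"grip":0.3,"linear":[0.23,0,0.06],"twist":0},
    {"grip":0.3,"linear":[0.23,0,0.06],"twist":0},
    {"grip":0.3,"linear":[0.23,0,0.06],"twist":0},
  ],
)

```text
clock: 11.9
eef_pos: [0.5257, 0.0041, 0.1614]
tool_rot: [-0.476, 0.471, -0.521, 0.529]
ft_force: [1.5, 0.2, -0.1]
grip_width: 0.0596
```

Request:
move_arm(
  increments=[
    {"grip":0.3,"linear":[0.23,0,0.06],"twist":0},
    {"grip":0.3,"linear":[0.23,0,0.06],"twist":0},
    {"grip":0.3,"linear":[0.23,0,0.06],"twist":0},
    {"grip":0.3,"linear":[0.23,0,0.06],"twist":0},
    {"grip":0.3,"linear":[0.2,0,0.06],"twist":0},
  ],
)

```text
clock: 12.4
eef_pos: [0.5914, -0.2302, 0.1711]
tool_rot: [-0.474, 0.469, -0.524, 0.53]
ft_force: [1.3, -0.2, 0.4]
grip_width: 0.0597
```

```bash
python3 -c "
from h import *
go(.58,-.3275,.12)"
```

```text
pos [ 0.5914 -0.2302  0.1711] axes x [ 0.012 -1.    -0.   ] y [ 0.112  0.002 -0.994] z [0.994 0.012 0.112]
shift units (tool, /0.2m) [ 0.486  0.247 -0.091] w 0.059653041033276885 j [-0.39  0.46  0.15  1.16  0.04  1.17] t 12.4
```

Request:
move_arm(
  increments=[
    {"grip":0.3,"linear":[0,-0.08,-0.01],"twist":0},
    {"grip":0.3,"linear":[0,-0.08,-0.01],"twist":0},
    {"grip":0.3,"linear":[0,-0.08,-0.01],"twist":0},
    {"grip":0.3,"linear":[0,-0.08,-0.01],"twist":0},
    {"grip":0.3,"linear":[0,0,0],"twist":0},
  ],
)

```text
clock: 12.9
eef_pos: [0.5772, -0.2399, 0.2345]
tool_rot: [0.471, -0.47, 0.528, -0.527]
ft_force: [0.1, -0.8, -0.6]
grip_width: 0.0595
```

```bash
python3 -c "
from h import *
go(.58,-.3275,.12)"
```

```text
pos [ 0.5772 -0.2399  0.2345] axes x [ 0.    -1.     0.002] y [ 0.114 -0.002 -0.994] z [0.994 0.001 0.114]
shift units (tool, /0.2m) [ 0.437  0.571 -0.051] w 0.059471881111093326 j [-0.42  0.41  0.24  1.3   0.04  1.16] t 12.9
```

Request:
move_arm(
  increments=[
    {"grip":0.3,"linear":[0,0.24,0],"twist":0},
    {"grip":0.3,"linear":[0,0.06,0],"twist":0},
    {"grip":0.3,"linear":[0,0,0],"twist":0},
    {"grip":0.3,"linear":[0,0,0],"twist":0},
    {"grip":0.3,"linear":[0,0,0],"twist":0},
  ],
)

```text
clock: 13.4
eef_pos: [0.5857, -0.2402, 0.1758]
tool_rot: [0.471, -0.468, 0.529, -0.528]
ft_force: [0.3, -0.4, 0.3]
grip_width: 0.0596
```

```bash
python3 -c "
from h import *
go(.58,-.3275,.12)"
```

```text
pos [ 0.5857 -0.2402  0.1758] axes x [ 0.001 -1.     0.004] y [ 0.118 -0.004 -0.993] z [0.993 0.001 0.118]
shift units (tool, /0.2m) [ 0.435  0.276 -0.062] w 0.059550026617519104 j [-0.41  0.44  0.14  1.16  0.04  1.16] t 13.4
```

Request:
move_arm(
  increments=[
    {"grip":0.3,"linear":[0,0,-0.24],"twist":0},
    {"grip":0.3,"linear":[0,0,-0.24],"twist":0},
    {"grip":0.3,"linear":[0,0,-0.24],"twist":0},
    {"grip":0.3,"linear":[0,0,0],"twist":0},
    {"grip":0.3,"linear":[0,0,0],"twist":0},
  ],
)

```text
clock: 13.9
eef_pos: [0.4403, -0.2404, 0.16]
tool_rot: [0.471, -0.466, 0.53, -0.529]
ft_force: [-0.7, 1.0, 0.1]
grip_width: 0.0602
```

```bash
python3 -c "
from h import *
go(.58,-.3275,.12)"
```

```text
pos [ 0.4403 -0.2404  0.16  ] axes x [ 0.003 -1.     0.006] y [ 0.122 -0.006 -0.993] z [0.993 0.003 0.122]
shift units (tool, /0.2m) [0.436 0.286 0.667] w 0.06016993491373817 j [-0.53  0.21 -0.24  1.02  0.06  1.04] t 13.9
```

Request:
move_arm(
  increments=[
    {"grip":0.3,"linear":[0.1,0,0.15],"twist":0},
    {"grip":0.3,"linear":[0.1,0,0.15],"twist":0},
    {"grip":0.3,"linear":[0.1,0,0.15],"twist":0},
    {"grip":0.3,"linear":[0.1,0,0.15],"twist":0},
    {"grip":0.3,"linear":[0,0,0.05],"twist":0},
  ],
)

```text
clock: 14.4
eef_pos: [0.5771, -0.323, 0.1816]
tool_rot: [0.47, -0.463, 0.533, -0.53]
ft_force: [0.2, 0.4, -0.8]
grip_width: 0.0594
```

```bash
python3 -c "
from h import *
go(.58,-.3275,.12)"
```

```text
pos [ 0.5771 -0.323   0.1816] axes x [ 0.004 -1.     0.011] y [ 0.129 -0.01  -0.992] z [0.992 0.005 0.129]
shift units (tool, /0.2m) [ 0.019  0.308 -0.026] w 0.059413565445852044 j [-0.54  0.49  0.24  1.2   0.06  1.03] t 14.4
```

Request:
move_arm(
  increments=[
    {"grip":0.35,"linear":[0,0,0],"twist":-0.0745},
    {"grip":0.35,"linear":[0,0,0],"twist":-0.0745},
    {"grip":0.35,"linear":[0,0,0],"twist":-0.0745},
    {"grip":0.35,"linear":[0,0,0],"twist":-0.0745},
    {"grip":0.35,"linear":[0,0,0],"twist":-0.0745},
  ],
)

```text
clock: 14.9
eef_pos: [0.5904, -0.326, 0.1873]
tool_rot: [-0.634, 0.229, -0.327, 0.663]
ft_force: [0.3, -1.0, -0.2]
grip_width: 0.0557
```

Request:
move_arm(
  increments=[
    {"grip":0.35,"linear":[0,0,0],"twist":-0.0745},
    {"grip":0.35,"linear":[0,0,0],"twist":-0.0745},
    {"grip":0.35,"linear":[0,0,0],"twist":-0.0745},
    {"grip":0.35,"linear":[0,0,0],"twist":-0.0745},
    {"grip":0.35,"linear":[0,0,0],"twist":-0.0745},
  ],
)

```text
clock: 15.4
eef_pos: [0.6009, -0.3277, 0.1941]
tool_rot: [0.711, 0.034, 0.077, -0.698]
ft_force: [0.3, -0.5, -0.3]
grip_width: 0.0554
```

```bash
python3 -c "
from h import *
go(.58,-.3275,.12)"
```

```text
pos [ 0.6009 -0.3277  0.1941] axes x [ 0.986 -0.059  0.157] y [ 0.156 -0.023 -0.988] z [ 0.062  0.998 -0.014]
shift units (tool, /0.2m) [-0.161  0.35  -0.001] w 0.05544760861325808 j [-0.52  0.51  0.29  1.21  0.06 -0.46] t 15.4
```

Request:
move_arm(
  increments=[
    {"grip":0.35,"linear":[-0.13,0.1,0],"twist":-0.015},
    {"grip":0.35,"linear":[-0.04,0.2,0],"twist":-0.01},
    {"grip":0.35,"linear":[-0.04,0.2,0],"twist":0},
    {"grip":0.35,"linear":[-0.03,0.2,0],"twist":0},
    {"grip":0.35,"linear":[-0.01,0.06,0],"twist":0},
  ],
)

```text
clock: 15.9
eef_pos: [0.5913, -0.3352, 0.0442]
tool_rot: [0.717, 0.064, 0.064, -0.691]
ft_force: [-0.2, 0.3, -1.1]
grip_width: 0.0554
```

```bash
python3 -c "
from h import *
go(.583,-.328,.029)
p,P=wrist('w6');blobs(P,.048,.068)"
```

```text
pos [ 0.5913 -0.3352  0.0442] axes x [0.984 0.002 0.18 ] y [ 0.18  -0.037 -0.983] z [ 0.004  0.999 -0.036]
shift units (tool, /0.2m) [-0.054  0.066  0.038] w 0.05540654280370542 j [-0.54  0.6   0.02  0.82  0.06 -0.54] t 15.9
blob [ 424   45   96   93 6683] mid [ 0.5136 -0.2792  0.0558] size [0.0327 0.032  0.0155]
blob [ 544  168   92   72 4948] mid [ 0.5585 -0.2214  0.0558] size [0.0318 0.0309 0.0156]
blob [ 300  212   69   64 3405] mid [ 0.5806 -0.3289  0.0524] size [0.0319 0.0314 0.0088]
blob [223 239  42  57 738] mid [ 0.5868 -0.3691  0.0582] size [0.0251 0.0144 0.0195]
blob [377 239  44  58 853] mid [ 0.5869 -0.3003  0.058 ] size [0.0255 0.0146 0.02  ]
blob [ 150  243   67   50 2209] mid [ 0.596  -0.4037  0.0525] size [0.0259 0.0321 0.0089]
```

View pics/w6.png

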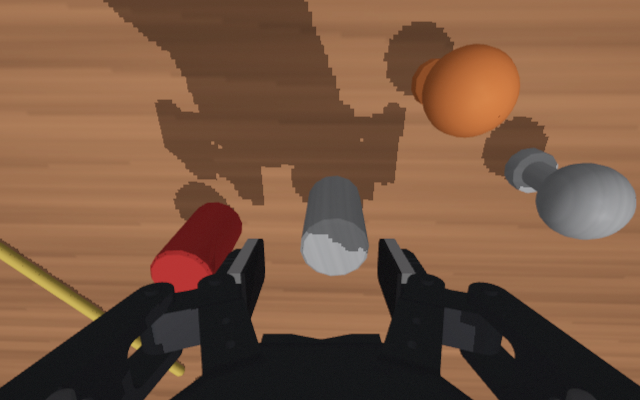

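Request:
move_arm(
  increments=[
    {"grip":0.35,"linear":[-0.05,0.06,0.036],"twist":0},
    {"grip":1,"linear":[-0.01,0.01,0],"twist":0},
    {"grip":1,"linear":[0,0,0],"twist":0},
    {"grip":1,"linear":[0,0,0],"twist":0},
    {"grip":1,"linear":[0,0,0],"twist":0},
  ],
)

```text
clock: 16.45
eef_pos: [0.5897, -0.3316, 0.0353]
tool_rot: [0.719, 0.068, 0.067, -0.689]
ft_force: [0.6, -0.3, -4.3]
grip_width: 0.0301
```

```bash
python3 -c "
from h import *
go(.583,-.328,.14)"
```

```text
pos [ 0.5897 -0.3316  0.0353] axes x [0.982 0.005 0.191] y [ 0.191 -0.042 -0.981] z [ 0.003  0.999 -0.043]
shift units (tool, /0.2m) [ 0.067 -0.52  -0.004] w 0.0301066084130048 j [-0.54  0.59 -0.02  0.78  0.06 -0.54] t 16.45
```

Request:
move_arm(
  increments=[
    {"grip":1,"linear":[0.02,-0.2,0],"twist":0},
    {"grip":1,"linear":[0.03,-0.24,0],"twist":0},
    {"grip":1,"linear":[0,-0.1,0.1],"twist":0},
    {"grip":1,"linear":[-0.03,-0.01,0.22],"twist":0},
    {"grip":1,"linear":[-0.03,-0.01,0.22],"twist":0},
  ],
)

```text
clock: 16.95
eef_pos: [0.5682, -0.2234, 0.146]
tool_rot: [0.72, 0.066, 0.072, -0.687]
ft_force: [0.9, 0.5, -4.3]
grip_width: 0.0304
```

```bash
python3 -c "
from h import *
go(.532,.145,.13)"
```

```text
pos [ 0.5682 -0.2234  0.146 ] axes x [ 0.981 -0.004  0.194] y [ 0.194 -0.047 -0.98 ] z [ 0.013  0.999 -0.045]
shift units (tool, /0.2m) [-0.201 -0.043  1.841] w 0.030396626127706165 j [-0.39  0.36 -0.08  0.93  0.03 -0.38] t 16.95
```

Request:
move_arm(
  increments=[
    {"grip":1,"linear":[-0.03,-0.01,0.23],"twist":0},
    {"grip":1,"linear":[-0.03,-0.01,0.23],"twist":0},
    {"grip":1,"linear":[-0.03,-0.01,0.23],"twist":0},
    {"grip":1,"linear":[-0.03,-0.01,0.23],"twist":0},
    {"grip":1,"linear":[-0.03,-0.01,0.23],"twist":0},
  ],
)

```text
clock: 17.45
eef_pos: [0.5402, 0.0135, 0.1446]
tool_rot: [0.72, 0.067, 0.077, -0.687]
ft_force: [0.7, -0.3, -3.0]
grip_width: 0.0303
```

```bash
python3 -c "
from h import *
go(.532,.145,.13)"
```

```text
pos [0.5402 0.0135 0.1446] axes x [ 0.979 -0.009  0.203] y [ 0.203 -0.048 -0.978] z [ 0.019  0.999 -0.045]
shift units (tool, /0.2m) [-0.061  0.031  0.659] w 0.030337419678763036 j [ 0.06  0.23 -0.27  0.87 -0.06  0.07] t 17.45
```

Request:
move_arm(
  increments=[
    {"grip":1,"linear":[-0.02,0,0.22],"twist":0.003},
    {"grip":1,"linear":[-0.02,0,0.22],"twist":0.003},
    {"grip":1,"linear":[-0.02,0,0.18],"twist":0.003},
    {"grip":1,"linear":[0,0.02,0.02],"twist":0},
    {"grip":1,"linear":[0,0,0],"twist":0},
  ],
)

```text
clock: 17.95
eef_pos: [0.5313, 0.1537, 0.1363]
tool_rot: [0.717, 0.066, 0.083, -0.689]
ft_force: [0.3, -1.2, -3.7]
grip_width: 0.0303
```

```bash
python3 -c "
from h import *
go(.532,.145,.05)
p,P=wrist('w7');held(P,(315,327),range(180,310,8));blobs(P,.004,.016,300)"
```

```text
pos [0.5313 0.1537 0.1363] axes x [ 0.978 -0.019  0.209] y [ 0.208 -0.041 -0.977] z [ 0.027  0.999 -0.036]
shift units (tool, /0.2m) [-0.086  0.424 -0.028] w 0.03028667717864094 j [ 0.34  0.27 -0.24  0.88 -0.11  0.35] t 17.95
180 [ 0.0138 -0.0049 -0.127 ]
188 [ 0.0219 -0.0052 -0.1275]
196 [-0.0218 -0.0001 -0.0233]
204 [-0.0221  0.0002 -0.0134]
212 [-0.0223  0.0006 -0.0048]
220 [-0.0224  0.0008  0.0029]
228 [-0.0226  0.0011  0.0101]
236 [-0.0227  0.0014  0.0166]
244 [-0.0217  0.0015  0.0209]
252 [-0.0183  0.0015  0.0218]
260 [-0.0143  0.0013  0.022 ]
268 [-0.0101  0.0012  0.0221]
276 [-0.0055  0.0011  0.0218]
284 [-0.0013  0.001   0.0222]
292 [0.0035 0.0013 0.0221]
300 [ 0.1675 -0.0095 -0.1362]
308 [ 0.1799 -0.0098 -0.1361]
blob [ 254    0  258  213 2058] mid [0.4913 0.1887 0.01  ] size [0.1659 0.1826 0.012 ]
blob [ 282   23   78   86 5225] mid [0.4529 0.151  0.0113] size [0.0581 0.0579 0.0094]
blob [ 404   41   56   62 1035] mid [0.4582 0.2325 0.0114] size [0.0417 0.0381 0.0091]
blob [ 288  145   58   50 2171] mid [0.5351 0.1454 0.0116] size [0.0439 0.0495 0.0088]
blob [393 160  39  31 484] mid [0.5405 0.2276 0.0118] size [0.0262 0.0305 0.0084]
blob [ 63 206  43  36 436] mid [ 0.5909 -0.0861  0.01  ] size [0.0377 0.03   0.012 ]
```

View pics/w7.png

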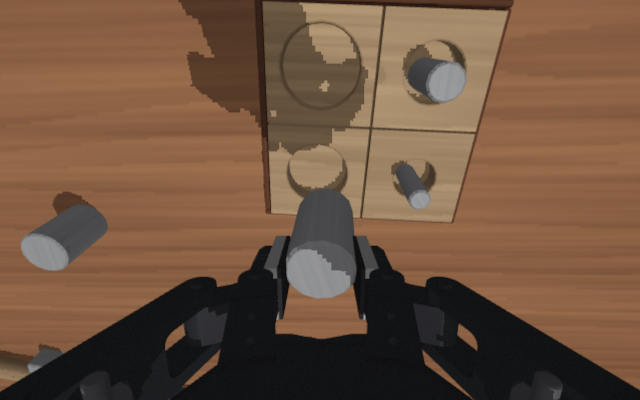

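Request:
move_arm(
  increments=[
    {"grip":1,"linear":[-0.02,0.1,-0.028],"twist":0},
    {"grip":1,"linear":[-0.02,0.12,0],"twist":0},
    {"grip":1,"linear":[-0.02,0.12,0],"twist":0},
    {"grip":1,"linear":[-0.01,0.06,0],"twist":0},
    {"grip":1,"linear":[0,0,0],"twist":0},
  ],
)

```text
clock: 18.5
eef_pos: [0.538, 0.1379, 0.057]
tool_rot: [0.716, 0.064, 0.089, -0.689]
ft_force: [-0.2, -0.1, -4.1]
grip_width: 0.0301
```

```bash
python3 -c "
from h import *
go(.5395,.1445,.044)"
```

```text
pos [0.538  0.1379 0.057 ] axes x [ 0.976 -0.03   0.216] y [ 0.214 -0.042 -0.976] z [ 0.039  0.999 -0.035]
shift units (tool, /0.2m) [-0.008  0.064  0.036] w 0.0300997488674088 j [ 0.31  0.36 -0.35  0.67 -0.11  0.33] t 18.5
```

Request:
move_arm(
  increments=[
    {"grip":1,"linear":[-0.004,0.015,0.034],"twist":0},
    {"grip":1,"linear":[-0.004,0.05,0],"twist":0},
    {"grip":1,"linear":[0,0,0],"twist":0},
    {"grip":1,"linear":[0,0,0],"twist":0},
    {"grip":1,"linear":[0,0,0],"twist":0},
  ],
)

```text
clock: 19.0
eef_pos: [0.5424, 0.1428, 0.046]
tool_rot: [0.716, 0.064, 0.092, -0.689]
ft_force: [0.6, 0.6, -4.0]
grip_width: 0.0302
```

```bash
python3 -c "
from h import *
go(.5395,.1445,.044)"
```

```text
pos [0.5424 0.1428 0.046 ] axes x [ 0.975 -0.034  0.22 ] y [ 0.219 -0.042 -0.975] z [ 0.043  0.999 -0.034]
shift units (tool, /0.2m) [-0.017  0.006  0.008] w 0.03024122259687478 j [ 0.32  0.38 -0.35  0.64 -0.11  0.34] t 19.0
```

Request:
move_arm(
  increments=[
    {"grip":1,"linear":[-0.016,0.014,0.006],"twist":0},
    {"grip":0.55,"linear":[0,0,0],"twist":0},
    {"grip":0.42,"linear":[0,0,0],"twist":0},
    {"grip":0.42,"linear":[0.01,-0.1,0],"twist":0},
    {"grip":0.42,"linear":[0.04,-0.2,0],"twist":0},
  ],
)

```text
clock: 19.5
eef_pos: [0.5349, 0.146, 0.102]
tool_rot: [0.717, 0.063, 0.09, -0.689]
ft_force: [1.0, 0.2, -0.7]
grip_width: 0.0498
```

```bash
python3 -c "
from h import *
go(.595,-.0915,.14)
p,P=wrist('w8');blobs(P,.045,.08,100)"
```

```text
pos [0.5349 0.146  0.102 ] axes x [ 0.976 -0.034  0.217] y [ 0.215 -0.044 -0.976] z [ 0.042  0.998 -0.036]
shift units (tool, /0.2m) [ 0.375 -0.068 -1.18 ] w 0.04980197348810889 j [ 0.33  0.31 -0.29  0.78 -0.11  0.35] t 19.5
blob [ 446   52   63   53 2536] mid [0.4594 0.2274 0.0556] size [0.0237 0.0241 0.0212]
blob [ 298  179   52   57 2317] mid [0.534  0.1462 0.0555] size [0.0324 0.0316 0.0208]
blob [426 194  34  35 841] mid [0.538  0.221  0.0553] size [0.0158 0.0156 0.0206]
blob [   0  251   55   48 2001] mid [ 0.5918 -0.0895  0.0509] size [0.0402 0.0381 0.0117]
```

View pics/w8.png

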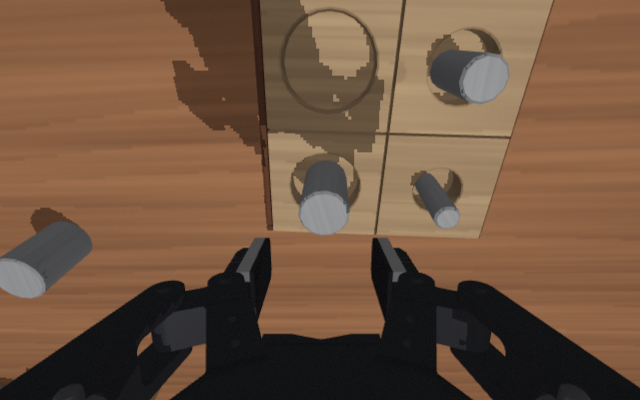

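Request:
move_arm(
  increments=[
    {"grip":0.42,"linear":[0.07,-0.12,-0.16],"twist":0.003},
    {"grip":0.25,"linear":[0.06,0,-0.23],"twist":0.003},
    {"grip":0.25,"linear":[0.06,0,-0.23],"twist":0.003},
    {"grip":0.25,"linear":[0.06,0,-0.23],"twist":0},
    {"grip":0.25,"linear":[0.05,0,-0.23],"twist":0},
  ],
)

```text
clock: 20.05
eef_pos: [0.5912, -0.0683, 0.1669]
tool_rot: [0.711, 0.075, 0.105, -0.691]
ft_force: [1.0, -0.1, -0.4]
grip_width: 0.0641
```

```bash
python3 -c "
from h import *
go(.5955,-.0905,.026)"
```

```text
pos [ 0.5912 -0.0683  0.1669] axes x [ 0.966 -0.039  0.254] y [ 0.253 -0.034 -0.967] z [ 0.046  0.999 -0.023]
shift units (tool, /0.2m) [-0.154  0.69  -0.094] w 0.0641487902660391 j [-0.11  0.27 -0.16  0.88 -0.01 -0.07] t 20.05
```

Request:
move_arm(
  increments=[
    {"grip":0.25,"linear":[-0.04,0.14,-0.09],"twist":0.005},
    {"grip":0.25,"linear":[-0.04,0.18,0],"twist":0.005},
    {"grip":0.25,"linear":[-0.04,0.18,0],"twist":0},
    {"grip":0.25,"linear":[-0.04,0.14,0],"twist":0},
    {"grip":0.25,"linear":[0,0,0],"twist":0},
  ],
)

```text
clock: 20.55
eef_pos: [0.6028, -0.1012, 0.0421]
tool_rot: [0.711, 0.072, 0.126, -0.688]
ft_force: [-0.9, -0.4, -0.4]
grip_width: 0.0641
```

```bash
python3 -c "
from h import *
go(.596,-.0905,.026)
p,P=wrist('w9');blobs(P,.045,.07,300)"
```

```text
pos [ 0.6028 -0.1012  0.0421] axes x [ 0.958 -0.07   0.279] y [ 0.276 -0.044 -0.96 ] z [ 0.08   0.997 -0.023]
shift units (tool, /0.2m) [-0.059  0.066  0.052] w 0.06413066894979794 j [-0.17  0.43 -0.32  0.54  0.   -0.09] t 20.55
blob [   0  162   92   74 5175] mid [ 0.5589 -0.2153  0.0542] size [0.0328 0.0287 0.0184]
blob [ 297  205   88   79 5458] mid [ 0.5909 -0.0914  0.0511] size [0.04   0.0398 0.0121]
blob [ 208  241   48   59 1024] mid [ 0.5931 -0.1383  0.0587] size [0.0278 0.0147 0.0225]
blob [ 386  241   49   62 1124] mid [ 0.5983 -0.062   0.0579] size [0.0278 0.0158 0.0241]
```

Request:
move_arm(
  increments=[
    {"grip":0.25,"linear":[-0.045,0.005,0.05],"twist":-0.02},
    {"grip":0.25,"linear":[-0.02,0.08,0],"twist":-0.01},
    {"grip":1,"linear":[-0.01,0.01,0],"twist":0},
    {"grip":1,"linear":[0,0,0],"twist":0},
    {"grip":1,"linear":[0,0,0],"twist":0},
  ],
)

```text
clock: 21.1
eef_pos: [0.6011, -0.0896, 0.0308]
tool_rot: [0.715, 0.102, 0.108, -0.683]
ft_force: [-0.2, 0.4, -6.2]
grip_width: 0.0383
```

```bash
python3 -c "
from h import *
go(.452,.1495,.15)
p,P=wrist('w10');held(P,(315,327),range(180,310,8))"
```

```text
pos [ 0.6011 -0.0896  0.0308] axes x [ 0.956 -0.001  0.294] y [ 0.293 -0.046 -0.955] z [ 0.014  0.999 -0.044]
shift units (tool, /0.2m) [-0.538 -0.843  1.157] w 0.03825362084949153 j [-0.15  0.43 -0.36  0.48 -0.   -0.14] t 21.1
180 [-0.0292 -0.0008 -0.0244]
188 [-0.0292 -0.0004 -0.016 ]
196 [-0.0289 -0.0001 -0.0089]
204 [-0.0287  0.0002 -0.0021]
212 [-0.0291  0.0005  0.0051]
220 [-0.0288  0.0007  0.0106]
228 [-0.0288  0.001   0.0164]
236 [-0.0287  0.0012  0.0212]
244 [-0.0279  0.0014  0.0251]
252 [-0.024   0.0013  0.0254]
260 [-0.0198  0.0013  0.0255]
268 [-0.0153  0.0012  0.0253]
276 [-0.0108  0.0012  0.0253]
284 [-0.0059  0.0015  0.0254]
292 [-0.0009  0.001   0.0253]
300 [0.0038 0.001  0.0256]
308 [ 0.0794 -0.0026 -0.0301]
```

Request:
move_arm(
  increments=[
    {"grip":1,"linear":[0.03,-0.15,0],"twist":0},
    {"grip":1,"linear":[0.05,-0.22,0],"twist":0},
    {"grip":1,"linear":[0,-0.13,0.1],"twist":0},
    {"grip":1,"linear":[-0.1,-0.05,0.2],"twist":0},
    {"grip":1,"linear":[-0.1,-0.05,0.2],"twist":0},
  ],
)

```text
clock: 21.65
eef_pos: [0.5403, 0.0157, 0.1343]
tool_rot: [0.715, 0.095, 0.107, -0.684]
ft_force: [0.8, 1.6, -7.4]
grip_width: 0.0382
```

```bash
python3 -c "
from h import *
go(.4615,.149,.12)"
```

```text
pos [0.5403 0.0157 0.1343] axes x [ 0.959 -0.01   0.283] y [ 0.282 -0.045 -0.958] z [ 0.023  0.999 -0.041]
shift units (tool, /0.2m) [-0.405 -0.073  0.66 ] w 0.038235382799625725 j [ 0.06  0.19 -0.38  0.72 -0.06  0.07] t 21.65
```

Request:
move_arm(
  increments=[
    {"grip":1,"linear":[-0.11,-0.02,0.16],"twist":0},
    {"grip":1,"linear":[-0.11,-0.02,0.16],"twist":0},
    {"grip":1,"linear":[-0.11,-0.02,0.15],"twist":0},
    {"grip":1,"linear":[-0.09,-0.02,0.13],"twist":0},
    {"grip":1,"linear":[0,0,0],"twist":0},
  ],
)

```text
clock: 22.15
eef_pos: [0.4466, 0.1454, 0.1196]
tool_rot: [0.714, 0.095, 0.101, -0.687]
ft_force: [-0.9, -0.4, -6.5]
grip_width: 0.0379
```

```bash
python3 -c "
from h import *
go(.4615,.149,.055)
p,P=wrist('w11');held(P,(315,327),range(180,310,10));blobs(P,.004,.016,300)"
```

```text
pos [0.4466 0.1454 0.1196] axes x [ 0.962 -0.003  0.275] y [ 0.274 -0.039 -0.961] z [ 0.014  0.999 -0.036]
shift units (tool, /0.2m) [-0.017  0.33   0.031] w 0.037894473862359376 j [ 0.41  0.1  -0.52  0.71 -0.14  0.4 ] t 22.15
180 [-0.0305  0.0005 -0.0247]
190 [-0.0303  0.0009 -0.0143]
200 [-0.0301  0.0012 -0.0051]
210 [-0.0299  0.0015  0.0032]
220 [-0.0297  0.0018  0.0107]
230 [-0.0294  0.0021  0.0175]
240 [-0.0294  0.0023  0.0241]
250 [-0.026   0.0024  0.0259]
260 [-0.0203  0.0023  0.0253]
270 [-0.0149  0.0022  0.0254]
280 [-0.0092  0.0021  0.0253]
290 [-0.0027  0.002   0.0249]
300 [0.0033 0.0019 0.0251]
blob [ 273  108  239  119 3211] mid [0.4539 0.1912 0.01  ] size [0.1027 0.1796 0.012 ]
blob [ 297  145   72   53 2258] mid [0.4527 0.151  0.0116] size [0.0452 0.0579 0.0088]
blob [409 162  51  39 630] mid [0.461  0.2336 0.0118] size [0.0341 0.0373 0.0083]
```

View pics/w11.png

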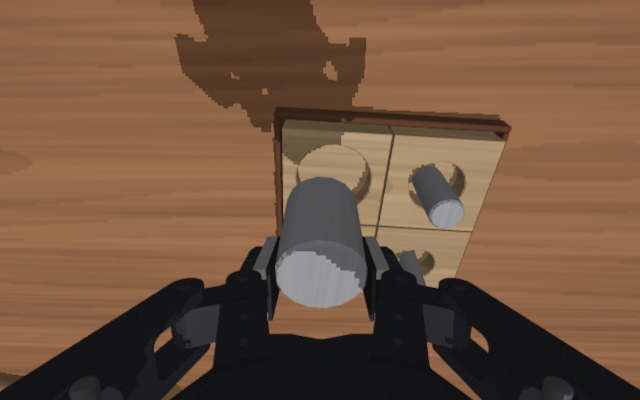

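Request:
move_arm(
  increments=[
    {"grip":1,"linear":[-0.004,0.08,0.025],"twist":0},
    {"grip":1,"linear":[-0.004,0.12,0],"twist":0},
    {"grip":1,"linear":[-0.004,0.1,0],"twist":0},
    {"grip":1,"linear":[0,0.02,0],"twist":0},
    {"grip":1,"linear":[0,0,0],"twist":0},
  ],
)

```text
clock: 22.7
eef_pos: [0.4648, 0.1453, 0.0571]
tool_rot: [0.714, 0.095, 0.103, -0.686]
ft_force: [-0.3, 0.6, -6.5]
grip_width: 0.038
```

```bash
python3 -c "
from h import *
go(.462,.149,.041)"
```

```text
pos [0.4648 0.1453 0.0571] axes x [ 0.961 -0.007  0.277] y [ 0.276 -0.04  -0.96 ] z [ 0.017  0.999 -0.036]
shift units (tool, /0.2m) [-0.036  0.072  0.021] w 0.03797102087699041 j [ 0.39  0.22 -0.58  0.53 -0.14  0.39] t 22.7
```

Request:
move_arm(
  increments=[
    {"grip":1,"linear":[-0.02,0.025,0.02],"twist":0},
    {"grip":1,"linear":[-0.015,0.05,0],"twist":0},
    {"grip":1,"linear":[0,0,0],"twist":0},
    {"grip":1,"linear":[0,0,0],"twist":0},
    {"grip":1,"linear":[0,0,0],"twist":0},
  ],
)

```text
clock: 23.2
eef_pos: [0.4643, 0.1494, 0.0434]
tool_rot: [0.713, 0.095, 0.106, -0.687]
ft_force: [-0.4, -0.4, -6.1]
grip_width: 0.0382
```

```bash
python3 -c "
from h import *
go(.462,.149,.040)"
```

```text
pos [0.4643 0.1494 0.0434] axes x [ 0.96  -0.009  0.281] y [ 0.281 -0.038 -0.959] z [ 0.019  0.999 -0.034]
shift units (tool, /0.2m) [-0.016  0.013 -0.002] w 0.03820983737908566 j [ 0.4   0.25 -0.6   0.48 -0.14  0.4 ] t 23.2
```

Request:
move_arm(
  increments=[
    {"grip":1,"linear":[-0.015,0.018,0],"twist":0},
    {"grip":0.45,"linear":[0,0,0],"twist":0},
    {"grip":0.33,"linear":[0,0,0],"twist":0},
    {"grip":0.33,"linear":[0.02,-0.1,0],"twist":0},
    {"grip":0.33,"linear":[0.06,-0.22,0],"twist":0},
  ],
)

```text
clock: 23.7
eef_pos: [0.4601, 0.1515, 0.1057]
tool_rot: [0.713, 0.096, 0.106, -0.687]
ft_force: [1.1, 0.2, 0.1]
grip_width: 0.0573
```

Request:
move_arm(
  increments=[
    {"grip":0.33,"linear":[0.03,-0.15,-0.05],"twist":0},
    {"grip":0.33,"linear":[-0.05,-0.05,-0.22],"twist":0},
    {"grip":0.33,"linear":[-0.05,0,-0.22],"twist":0},
    {"grip":0.33,"linear":[-0.05,0,-0.22],"twist":0},
    {"grip":0.33,"linear":[-0.05,0,-0.1],"twist":0},
  ],
)

```text
clock: 24.2
eef_pos: [0.4267, -0.0072, 0.1567]
tool_rot: [0.708, 0.112, 0.117, -0.687]
ft_force: [-0.4, 0.4, 0.5]
grip_width: 0.0571
```

```bash
python3 - <<'E'
from h import *
go(.4,0,.2)
p,d=bot.camera("top");W=cloud("top",d);cv2.imwrite("pics/top1.png",p)
print("caddy");blobs(W[185:275,158:248],.052,.08,15)
print("bench");blobs(W[150:270,320:520],.045,.08,15)
cv2.imwrite("pics/top1c.png",cv2.resize(p[140:280,150:520],None,fx=2,fy=2))
E
```

```text
pos [ 0.4267 -0.0072  0.1567] axes x [ 0.948 -0.002  0.319] y [ 0.319 -0.031 -0.947] z [ 0.012  1.    -0.029]
shift units (tool, /0.2m) [-0.058 -0.249  0.028] w 0.057133155485420195 j [ 0.01 -0.09 -0.62  0.71 -0.03  0.01] t 24.2
caddy
blob [ 53  14  18  16 219] mid [0.5333 0.1452 0.0605] size [0.0302 0.0326 0.0164]
blob [19 16 10  9 64] mid [0.5376 0.2202 0.0607] size [0.0147 0.016  0.0165]
blob [ 49  53  22  21 347] mid [0.4519 0.1474 0.0614] size [0.0388 0.0393 0.0171]
blob [ 13  54  14  13 138] mid [0.4587 0.2264 0.0604] size [0.0231 0.0232 0.0164]
bench
blob [164  15  18  16 212] mid [ 0.5978 -0.4041  0.0524] size [0.0302 0.0323 0.0147]
blob [ 74  35  17  17 223] mid [ 0.5583 -0.2185  0.0558] size [0.0321 0.031  0.0211]
blob [105  57  17  17 229] mid [ 0.5132 -0.2782  0.0556] size [0.0323 0.0324 0.0197]
blob [136  86  13  13 119] mid [ 0.4587 -0.3327  0.0559] size [0.0236 0.0224 0.0183]
```

View pics/top1c.png

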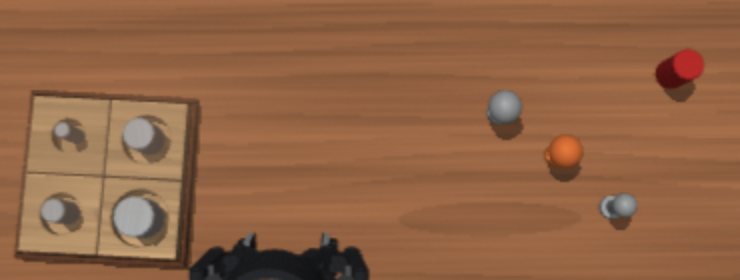

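```bash
python3 - <<'E'
from h import *
p,d=bot.camera("top");W=cloud("top",d)
for n,(x,y) in dict(p32=(.5333,.1452),p16=(.5376,.2202),p40=(.4519,.1474),p24=(.4587,.2264)).items():
    q=W[(np.hypot(W[...,0]-x,W[...,1]-y)<int(n[1:])/2000*.8)&(W[...,2]>.06)]
    A=np.c_[q[:,:2]-[x,y],np.ones(len(q))];s=np.linalg.lstsq(A,q[:,2],rcond=None)[0];print(n,len(q),np.median(q[:,2]).round(4),"slope",s[:2].round(3))
E
```

```text
p32 133 0.0651 slope [0.01  0.034]
p16 31 0.0646 slope [ 0.086 -0.167]
p40 217 0.0653 slope [0.008 0.007]
p24 75 0.0655 slope [0.014 0.021]
```

```bash
python3 -c "
from workcell import bot
print(bot.job_done(),bot.get_obs()['clock'])"
```

```text
the job is handed in; nothing more can be done
the job is handed in; nothing more can be done
```

The four flat-topped punches are standing in their own pockets, placed thinnest first (16, 24, 32, 40 mm), and the job is handed in at about 24 s on the clock.

**Last checks, from the top camera:**
- **Seated:** the punch tops read 64.6–65.5 mm high. That fits 64 mm for a punch on the pocket floor, since the camera reads 1–2 mm high.
- **Upright:** the fitted tops of the 24, 32 and 40 mm punches are level. The 16 mm fit came out at about 0.19 slope, but from only 31 pixels. I took that as noise, because its height and the wrist pictures show it standing seated.
- **Centred:** all four sit within about 5 mm of their hole centres, so none is outside its hole.
- **Left alone:** the two ball-headed punches and the orange and red look-alikes stand within about 2 mm of where they were first measured. The gripper was open and clear of everything.

**Tool lean:** the tool's lean grew steadily during the moves, to about 18° by the end, and I found no way to undo it. I turned the jaws 90° for the 32 and 40 mm punches so they stayed vertical in the grip. The forces and joint angles I saw stayed well inside their limits.

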